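# Register a plate blank on the drill jig and close the keeper

### The arm

A 6-joint arm with a two-finger parallel gripper is mounted at the origin on the work surface. World frame = base frame: x ahead of the robot, y to its left, z up, the work surface at z = 0. Lengths are in m, angles in rad, forces in N, time in s.
With the tool pointing down it reaches from about 0.375 to 0.975 m from the base axis. Payload 3.8 kg.
Tool frame: the origin (TCP) lies at the very end of the fingers, on their centre line; the grasp point (between the pads) lies 19 mm behind it; z points along the fingers, y is the line along which they close (so a half turn about z gives the same grasp; the last joint's range is limited). The gripper opens to 85 mm and grips with 20 to 120 N. Pads are 22 mm wide; open, the fingers measure 114 mm over their backs; the gripper's body (76 mm by 85 mm) begins 54 mm behind the grasp point. The pads swing forward as they close: fully open they stand 13 mm farther back than shut.
Start: joints at [1.198, 0.264, 1.604, -0, 1.274, -0.037], TCP at [0.222, 0.637, 0.231] pointing down, gripper open.
Joint ranges: [-2.63, 2.63], [-0.94, 2.18], [0.31, 2.57], [-1.31, 4.45], [0, 2.66], [-2.55, 2.55]. Speed limits (rad/s): [2.57, 2.57, 3.14, 3.14, 3.14, 3.14].

### API

Orientations are given as a rotation vector (axis times angle).
In Python, from workcell import bot, vision gives the robot as it stands. The module is installed in compiled form; this text tells all that it offers.
- The arm moves only by the tool play_rows, never from a script. Its argument "moves" is a list that holds one entry, the list of rows, each a list of 7 numbers: the turn, a rotation vector about the tool's x, y, z as a fraction of full scale, then the shift along the tool's x, y, z as a fraction of full scale, then the finger opening in mm, from 0 to 85.4. In form: [[[ax, ay, az, x, y, z, jaw], ...]]. A call has 1 to 5 rows; each row shifts and turns the commanded pose from where the row before left it, along the tool's axes as they then stand; what a row does not reach is not made up. Full scale, the value 1, is 0.1 m for a shift and 0.5 rad for a turn. A row lasts 1/12 s, in which the tool goes at most 41.7 mm and 7.16 degrees, less where a joint would pass 70% of its speed; a pose out of reach is approached as far as the arm can. A call with a number of a shift or a turn outside -1 to 1 is refused whole. A call with a gripper value outside its range is refused whole. The fingers move at their own pace and stop on an object; "newtons" is the grip in N (left out, the last holds). Time passes only in rows, so rows that do not move let the fingers close. It gives the time, the measured TCP pose, the force, the opening and the grip force at its end, in the units of the state.
- bot.read_state(): the state, without advancing time (a new reading comes with each control period).
- vision.read_camera(name): name is "scene" or "top"; returns a dict with "image" (400x640x3 uint8, red, green, blue), "depth" (400x640 float32, m along the optical axis (not along the pixel's ray), 0 where there is no reading), "K" (3x3 intrinsics, pixels), "dist" ([k1, k2, p1, p2, k3] as OpenCV has them; the pictures are not rectified), "R" (3x3) and "t" (3): a world point X has camera coordinates R X + t. Camera axes: x right, y down, z forward; pixel columns grow to the right and rows downward; lengths in m; the calibration is good to about 2 mm. A picture is of the moment at which its call begins.
- bot.finish_job(): hands the job in; it is judged then, once.
The state is a dict: "time": time; "q": joint angles; "joint_vel": joint speeds; "joint_torque": joint torques, N m; "tool_pos": TCP position; "tcp_rot": TCP orientation; "wrist_force": force on the tool from outside, world axes, zero at the start; "torque": the same for the moment, N m; "width": opening from 0.0 (shut) to 1.0 (fully open); "grip_force": force on a finger pad.
Only numpy, scipy, OpenCV 4.12 (cv2) and the standard library are available. Lean on these libraries where they do the work, as an engineer would, in place of code of your own. Each camera call takes 0.05 s, during which the arm holds its last target. There are 200 camera calls.

### The job

Push the aluminium plate on the green drill jig until it lies flat with its long far edge flush along the brass fence and its end touching the brass end pin. Then, with the plate staying home against fence and pin, swing the red keeper arm round by its black knob as far as it goes, so that it lies square across the plate. Leave the other things on the bench where they are.

Things in the scene. Friction and masses are not known exactly. Their poses are not given: they have to be found in the camera images.
- jig: Fixed drill jig: green board 210 (x) by 260 (y) by 18 mm on the bench (z 0), spanning x -115 to +95, y -105 to +155 mm about its origin, which is on the bench top under the middle of the registered plate. Jig x points away from the robot, y to its left, at small yaw. The registered plate has its far edge at x 45 and its end at y -75 mm.
- fence_left (a point): Left end of the top of the brass fence's face, at (45, 140, 30) mm in the jig's frame. The fence is a straight bar on the far side of the board, 14 mm wide, 12 mm high above the board, from y -60 to +140 mm; its face towards the robot is at x 45 mm.
- fence_right (a point): Right end of the top of the fence's face, at (45, -60, 30) mm in the jig's frame.
- pin_end (a point): Centre of the top of the round brass end pin, at (0, -84, 30) mm in the jig's frame; 18 mm across, 12 mm high above the board.
- plate: Loose aluminium plate 90 (x) by 150 (y) by 12 mm, 0.43 kg, with two black marks; too wide to grasp. It starts on the board 20 to 50 mm short of the fence, 30 to 65 mm to the +y side of its place, up to 0.25 rad askew. Origin: centre of its underside; registered it is at (0, 0, 18) mm in the jig's frame, axes parallel.
- edge_left (a point): Point on the plate's far long edge at (45, 50, 6) mm in the plate's frame, which meets the fence.
- edge_right (a point): Point on the plate's far long edge at (45, -50, 6) mm in the plate's frame, which meets the fence.
- end_mid (a point): Middle of the plate's -y end, at (0, -75, 6) mm in the plate's frame, which meets the end pin.
- keeper (a joint): Angle of the red keeper arm about its upright pivot. Open at 0 to 0.45 (arm along the far side, roughly to jig +y); grows anticlockwise from above to its hard end at 1.745 (arm square across the plate, to jig -x). Stays where it is left. At value q the arm points 1.396 + q rad anticlockwise from jig x.
- keeper_pivot (a point): On the pivot axis of the keeper, at (75, 0) mm in the jig's frame, at the underside of the arm (33.5 mm above the bench). The arm is 20 mm wide, 8 mm thick and passes 3.5 mm above the registered plate.
- keeper_knob (a point): Centre of the top of the keeper's upright round black knob, 18 mm across and 38 mm tall (its top 79.5 mm, its foot 41.5 mm above the bench), 52 mm from the pivot axis.
- scraper: Bystander: stainless scraper 200 mm long, lying flat.
- gauge: Bystander: orange plastic tyre pressure gauge, 160 mm long.
- dish: Bystander: round steel parts dish, 140 mm across, 28 mm high.
- weight: Bystander: chrome handlebar end weight, 38 mm across, 62 mm tall, standing.
- oil: Bystander: yellow oil bottle 110 mm tall.
- wrench: Bystander: steel wrench 170 mm long.
Mind the look-alikes: they are no part of the job. What is meant by the plate is not turquoise, and is the larger of those in its own colour.

How it is judged:
By the outcome, as a careful person would: the job done as asked, in the order asked, and still so for the second after the job is handed in, with the robot touching nothing.
It also fails if it takes over 64 s, if anything falls off the work surface, if the arm or the gripper's body presses on something with over 40 N, if the wrist force passes 120 N, or if a joint passes its speed limit or range.

## Working session

There is one attempt and no reset: what is moved stays moved. The work goes in short steps, Python scripts to look and compute and a tool call to move; the robot and the scene stay as the last step left them, time stands still between calls to the robot, and variables do not carry over. Pictures are saved under pics/ and viewed, at most 10 in all, crops included, and the job is handed in when it is done.

Besides the shell and the picture viewer there is one more tool, called after ">>>" in YAML: its name, and indented under it one key for each argument. play_rows: Moves the arm, as the interface text tells. Its arguments: {"type":"object","properties":{"moves":{"type":"array","items":{"type":"array","items":{"type":"array","items":{"type":"number"}}}},"newtons":{"type":"number"}},"required":["moves"]}

```bash
mkdir -p pics; python3 - <<'E'
from workcell import bot, vision
import cv2,numpy as np,pickle
d={n:vision.read_camera(n) for n in("scene","top")}
pickle.dump(d,open("c0.pkl","wb"))
for n in d: cv2.imwrite(f"pics/{n}0.png",d[n]["image"][:,:,::-1]); print(n,d[n]["K"].round(1).tolist(),d[n]["dist"],(-d[n]["R"].T@d[n]["t"]).round(3))
print(bot.read_state())
E
```

```text
scene [[517.4, 0.0, 329.2], [0.0, 517.4, 197.6], [0.0, 0.0, 1.0]] [-0.0971619  0.         0.         0.         0.       ] [ 1.626 -0.425  0.911]
top [[428.1, 0.0, 322.7], [0.0, 428.1, 199.6], [0.0, 0.0, 1.0]] [-0.01475615  0.          0.          0.          0.        ] [0.44  0.032 1.309]
{'time': 0.1, 'q': array([ 1.19808386e+00,  2.64699887e-01,  1.60527021e+00, -3.24551557e-06,
        1.27372625e+00, -3.69122437e-02]), 'joint_vel': array([ 0.00057187, -0.00157712, -0.00335866,  0.00030085,  0.0011626 ,
        0.00089353]), 'joint_torque': array([ 2.59395401e-04, -5.16701782e+01, -3.68590343e+01, -7.30986983e-06,
        6.22483087e-03,  6.75293762e-06]), 'tool_pos': array([0.22219006, 0.6366567 , 0.23005397]), 'tcp_rot': array([-0.52492621, -3.09699489,  0.00323597]), 'wrist_force': array([-0.28840326, -0.32485833, -0.72157646]), 'torque': array([ 0.00066244,  0.03116168, -0.00088166]), 'grip_force': 0.0, 'width': 0.9993277715312322}
```

View pics/top0.png

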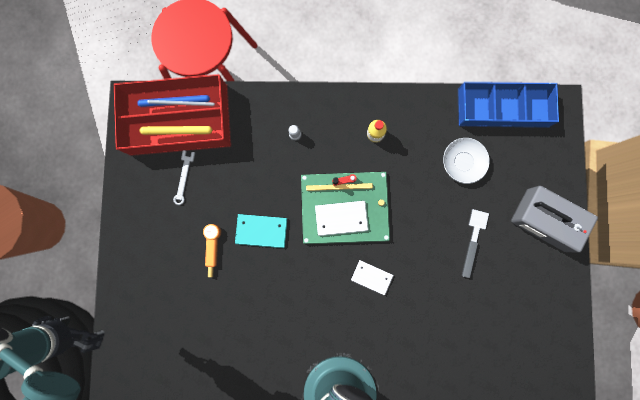

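View pics/scene0.png

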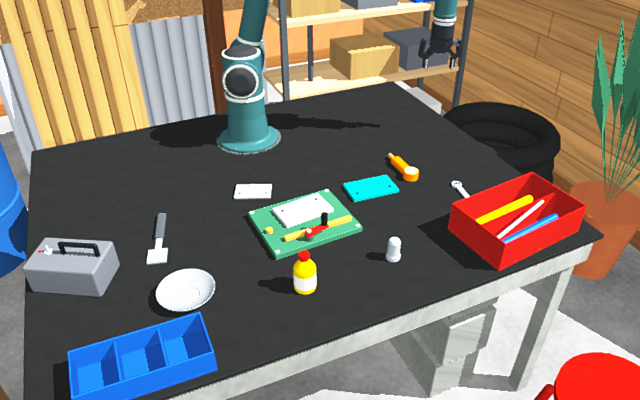

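Top view: candidates for the plate are white on the jig (342,218), smaller white (372,277) and turquoise (261,231). The one on the jig fits, being white and the larger. The fence is at (306..372,187), the pin at (381,203) and the knob near (338,182). I'll confirm in a crop and measure.

```bash
cat > h.py <<'E'
import cv2,numpy as np
def px2w(c,px,z):
    u=cv2.undistortPoints(np.array(px,float).reshape(-1,1,2),c["K"],c["dist"]).reshape(-1,2)
    r=np.c_[u,np.ones(len(u))]@c["R"]; o=-c["R"].T@c["t"]
    return o+r*((z-o[2])/r[:,2])[:,None]
def w2px(c,X):
    return cv2.projectPoints(np.array(X,float).reshape(-1,1,3),cv2.Rodrigues(c["R"])[0],c["t"],c["K"],c["dist"])[0].reshape(-1,2)
def comp(m,near):
    n,l,s,ce=cv2.connectedComponentsWithStats(m.astype(np.uint8))
    i=1+np.argmin(np.hypot(*(ce[1:]-near).T)+1e3*(s[1:,4]<15)); return l==i
def rect(c,m,z):
    p=px2w(c,np.argwhere(m)[:,::-1],z)[:,:2]*1000
    return cv2.minAreaRect(p.astype(np.float32)),p.mean(0)
E
python3 - <<'E'
import pickle
from h import *
d=pickle.load(open("c0.pkl","rb")); c=d["top"]; im=c["image"]; hsv=cv2.cvtColor(im,cv2.COLOR_RGB2HSV); H,S,V=[hsv[:,:,i].astype(int) for i in range(3)]
roi=np.zeros(H.shape,bool); roi[165:255,292:400]=1
white=(S<40)&(V>170)
for nm,m,z in[("plate",comp(white&roi,(342,218)),.030),("small",comp(white,(372,277)),.012),("brass",comp(roi&(H>18)&(H<32)&(S>90)&(V>90),(320,188)),.030),("pin",comp(roi&(H>18)&(H<32)&(S>90)&(V>90),(381,203)),.030),("board",roi&(V>60)&(S>40),.018),("green",roi&(H>50)&(H<90)&(S>60),.018),("red",roi&((H<8)|(H>172))&(S>120),.0415),("black",roi&(V<40)&(np.arange(400)[:,None]<190)&(np.arange(640)>328)&(np.arange(640)<360),.0795)]:
    r,me=rect(c,m,z); print(nm,m.sum(),np.round(r[0],1),np.round(r[1],1),round(r[2],2),me.round(1),"px",np.argwhere(m).mean(0)[::-1].round(1),"zdepth",np.median(c["depth"][m]).round(4))
a=cv2.resize(im[165:285,230:400],None,fx=4.5,fy=4.5,interpolation=cv2.INTER_CUBIC); cv2.imwrite("pics/crop1.png",a[:,:,::-1])
E
```

```text
plate 1495 [518.4   2. ] [ 89.6 150.6] 6.54 [518.5   2.2] px [340.9 217.5] zdepth 1.2795
small 811 [342.6 -91.5] [109.4  65.4] 66.73 [342.4 -91.6] px [371.5 277.2] zdepth 1.2808
brass 204 [612.2  -3.2] [ 14.8 174.8] 2.61 [611.4   4.6] px [340.4 186.6] zdepth 1.2896
pin 23 [ 564.7 -116.9] [13.4 16.1] 27.35 [ 565.3 -116.3] px [380.6 202.4] zdepth 1.2829
board 4426 [550.9  -8.9] [212.4 262.1] 2.83 [560.4 -12.8] px [345.9 204. ] zdepth 1.2944
green 3790 [550.6  -9. ] [211.8 262. ] 2.83 [552.2 -14.1] px [346.3 206.8] zdepth 1.2956
red 114 [629.3  -5.8] [24.  70.2] 17.59 [631.1  -8.8] px [345.  179.6] zdepth 1.2787
black 4 [615.8  19.7] [1.8 9.2] 19.33 [615.9  20. ] px [335.5 182.8] zdepth 1.2481
```

View pics/crop1.png

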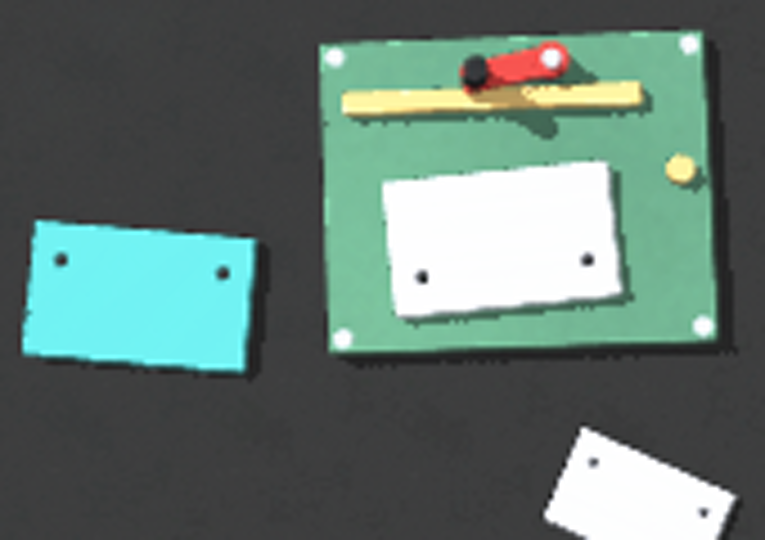

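The plate measures 89.6×150.6 mm, which confirms the one on the jig. Jig origin is about (562.0, -33.5) mm, yaw 0.049. The pin predicted from that is within 1 mm of where I measured it. The plate sits at jig (-42, +38), 3.7° askew. First I'll turn the tool to line up with the jig.

```bash
cat > go.py <<'E'
# usage: go.py jx jy z_mm [yaw]: tool-frame shift (fraction) and z turn (fraction) to jig target
import sys; import numpy as np
from scipy.spatial.transform import Rotation as R
from workcell import bot
s=bot.read_state(); J=R.from_euler('z',.0494).as_matrix(); O=np.array([562.,-33.5,0])
T=R.from_rotvec(s["tcp_rot"]).as_matrix(); p=s["tool_pos"]*1000
j=J.T@(p-O); print("t",s["time"],"jig",j.round(1),"F",(J.T@s["wrist_force"]).round(1),"toolz",T[:,2].round(3))
a=[float(v) for v in sys.argv[1:]]
if a:
    G=J@R.from_euler('z',a[3] if len(a)>3 else 0).as_matrix()@np.diag([-1,1,-1])
    print("shift after turn",((G.T@(J@(np.array(a[:3])-j)))/100).round(3),"turn",(R.from_matrix(T.T@G).as_rotvec()/.5).round(3))
E
python3 go.py -130 38 230
```

```text
t 0.1 jig [-306.3  686.1  230.1] F [-0.3 -0.3 -0.7] toolz [-0.001 -0.002 -1.   ]
shift after turn [-1.763e+00 -6.481e+00  1.000e-03] turn [-0.004 -0.001 -0.77 ]
```

>>> play_rows:
  moves:
    - [[0, 0, -0.192, 0, 0, 0, 85], [0, 0, -0.192, 0, 0, 0, 85], [0, 0, -0.192, 0, 0, 0, 85], [0, 0, -0.194, 0, 0, 0, 85], [0, 0, 0, 0, -0.3, 0, 85]]

```text
time: 0.52
tool_pos: [0.2235, 0.6103, 0.23]
tcp_rot: [0.086, -3.14, -0.003]
wrist_force: [1.2, -1.0, 0.2]
width: 0.995
grip_force: 0.0
```

>>> play_rows:
  moves:
    - [[0, 0, 0, -0.1, -0.36, 0, 85], [0, 0, 0, -0.1, -0.36, 0, 85], [0, 0, 0, -0.1, -0.36, 0, 85], [0, 0, 0, -0.1, -0.36, 0, 85], [0, 0, 0, -0.1, -0.36, 0, 85]]

```text
time: 0.93
tool_pos: [0.2826, 0.428, 0.2306]
tcp_rot: [0.078, -3.14, 0.001]
wrist_force: [0.1, -0.7, 1.1]
width: 0.995
grip_force: 0.0
```

>>> play_rows:
  moves:
    - [[0, 0, 0, -0.1, -0.36, 0, 85], [0, 0, 0, -0.1, -0.36, 0, 85], [0, 0, 0, -0.1, -0.36, 0, 85], [0, 0, 0, -0.1, -0.36, 0, 85], [0, 0, 0, -0.1, -0.36, 0, 85]]

```text
time: 1.35
tool_pos: [0.3413, 0.2508, 0.2309]
tcp_rot: [0.078, -3.14, 0.0]
wrist_force: [0.6, 0.8, -0.0]
width: 0.996
grip_force: 0.0
```

>>> play_rows:
  moves:
    - [[0, 0, 0, -0.1, -0.36, 0, 85], [0, 0, 0, -0.1, -0.36, 0, 85], [0, 0, 0, -0.1, -0.36, 0, 85], [0, 0, 0, -0.1, -0.36, 0, 85], [0, 0, 0, -0.1, -0.36, 0, 85]]

```text
time: 1.77
tool_pos: [0.4001, 0.0735, 0.2311]
tcp_rot: [-0.077, 3.14, 0.0]
wrist_force: [0.8, -0.8, -0.7]
width: 0.997
grip_force: 0.0
```

```bash
python3 go.py -130 38 25
```

```text
t 1.7667 jig [-156.4  114.9  231.1] F [ 0.8 -0.8 -0.7] toolz [ 0.  0. -1.]
shift after turn [-0.264 -0.769  2.061] turn [ 0.  0. -0.]
```

>>> play_rows:
  moves:
    - [[0, 0, 0, -0.13, -0.38, 0, 85], [0, 0, 0, -0.13, -0.38, 0.3, 85], [0, 0, 0, 0, 0, 0.4, 85], [0, 0, 0, 0, 0, 0.4, 85], [0, 0, 0, 0, 0, 0.4, 85]]

```text
time: 2.18
tool_pos: [0.4278, 0.006, 0.0852]
tcp_rot: [-0.073, 3.139, -0.0]
wrist_force: [0.6, -0.5, -0.4]
width: 0.991
grip_force: 0.0
```

>>> play_rows:
  moves:
    - [[0, 0, 0, 0, 0, 0.36, 85], [0, 0, 0, 0, 0, 0.15, 85], [0, 0, 0, 0, 0, 0.08, 85], [0, 0, 0, 0, 0, 0.04, 85], [0, 0, 0, 0, 0, 0, 85]]

```text
time: 2.6
tool_pos: [0.4275, 0.0071, 0.0232]
tcp_rot: [0.077, -3.14, -0.0]
wrist_force: [-0.8, 0.6, 0.3]
width: 0.997
grip_force: 0.0
```

```bash
python3 go.py -105 38 10; python3 - <<'E'
from workcell import vision
import cv2
c=vision.read_camera("scene")["image"][150:270,200:380]
cv2.imwrite("pics/s1.png",cv2.resize(c,None,fx=4,fy=4,interpolation=cv2.INTER_CUBIC)[:,:,::-1])
E
```

```text
t 2.6 jig [-132.4   47.2   23.2] F [-0.8  0.6  0.3] toolz [-0.001  0.    -1.   ]
shift after turn [-0.274 -0.092  0.132] turn [ 0.    -0.001 -0.   ]
```

View pics/s1.png

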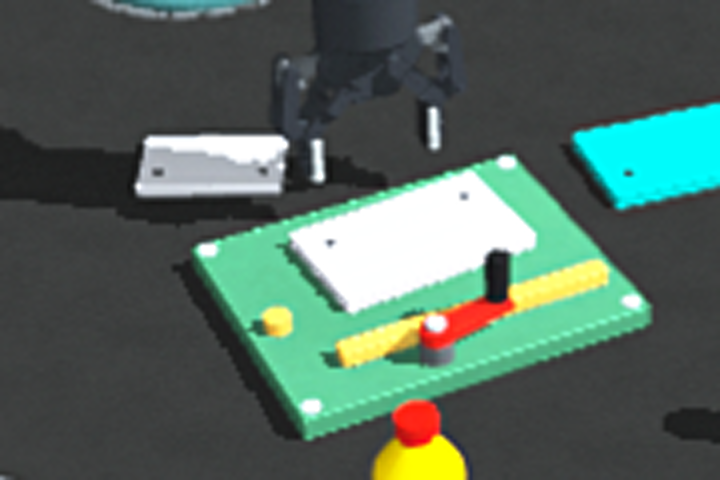

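The scene crop shows the open fingers near (316,160) and (433,125), just off the near edge of the plate and clear of the small plate. I'll lower a little more, then push towards the fence.

>>> play_rows:
  moves:
    - [[0, 0, 0, 0, -0.09, 0.06, 85], [0, 0, 0, 0, 0, 0.06, 85], [0, 0, 0, -0.1, 0, 0, 85], [0, 0, 0, -0.1, 0, 0, 85], [0, 0, 0, -0.05, 0, 0, 85]]

```text
time: 3.07
tool_pos: [0.4557, -0.0008, 0.0122]
tcp_rot: [-0.077, 3.138, -0.0]
wrist_force: [0.1, -0.8, -0.6]
width: 0.995
grip_force: 0.0
```

>>> play_rows:
  moves:
    - [[0, 0, 0, -0.08, 0, 0, 85], [0, 0, 0, -0.08, 0, 0, 85], [0, 0, 0, -0.08, 0, 0, 85], [0, 0, 0, -0.08, 0, 0, 85], [0, 0, 0, 0, 0, 0, 85]]

```text
time: 3.48
tool_pos: [0.4876, 0.0009, 0.0118]
tcp_rot: [-0.077, 3.138, -0.0]
wrist_force: [0.9, 0.3, 0.8]
width: 0.995
grip_force: 0.0
```

```bash
python3 go.py -56 38 11; cat > plate.py <<'E'
from workcell import vision
import sys
from h import *
c=vision.read_camera("top"); im=c["image"]; hsv=cv2.cvtColor(im,cv2.COLOR_RGB2HSV)
roi=np.zeros(im.shape[:2],bool); roi[165:255,292:400]=1
m=comp(roi&(hsv[:,:,1]<40)&(hsv[:,:,2]>170),(345,212)); r,me=rect(c,m,.03)
t=.0494; p=np.array([[np.cos(t),np.sin(t)],[-np.sin(t),np.cos(t)]])@(np.array(r[0])-[562,-33.5])
print("plate jig",p.round(1),np.round(r[1],1),"ang-jig",round(r[2]-2.83,2))
if len(sys.argv)>1: cv2.imwrite(sys.argv[1],cv2.resize(im[160:260,285:405],None,fx=5,fy=5,interpolation=cv2.INTER_CUBIC)[:,:,::-1])
E
python3 plate.py pics/t2.png
```

```text
t 3.4833 jig [-72.6  38.   11.8] F [0.9 0.3 0.8] toolz [ 0.003 -0.    -1.   ]
shift after turn [-0.166 -0.     0.008] turn [-0.     0.006 -0.   ]
plate jig [-37.   36.9] [137.5 150.2] ang-jig -1.86
```

View pics/t2.png

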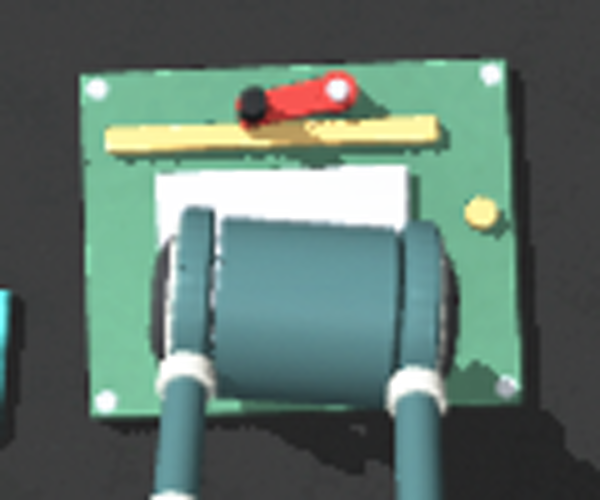

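Crop: the plate's far edge (155–408,170) is now parallel to the fence face at about row 152, with a gap of about 12–15 mm. The push is working, so I'll continue slowly.

>>> play_rows:
  moves:
    - [[0, 0, 0, -0.05, 0, 0, 85], [0, 0, 0, -0.04, 0, 0, 85], [0, 0, 0, -0.03, 0, 0, 85], [0, 0, 0, -0.015, 0, 0, 85], [0, 0, 0, 0, 0, 0, 85]]

```text
time: 3.95
tool_pos: [0.4987, 0.0015, 0.0113]
tcp_rot: [-0.077, 3.14, -0.0]
wrist_force: [-1.1, -1.4, -1.4]
width: 0.995
grip_force: 0.2
```

>>> play_rows:
  moves:
    - [[0, 0, 0, -0.01, 0, 0, 85], [0, 0, 0, -0.01, 0, 0, 85], [0, 0, 0, -0.005, 0, 0, 85], [0, 0, 0, 0, 0, 0, 85]]

```text
time: 4.28
tool_pos: [0.5008, 0.0016, 0.0113]
tcp_rot: [-0.077, 3.141, 0.0]
wrist_force: [-0.4, -0.5, -0.2]
width: 0.997
grip_force: 0.6
```

```bash
python3 go.py -56 38 11
```

```text
t 4.2833 jig [-59.4  38.1  11.3] F [-0.4 -0.4 -0.2] toolz [ 0.  0. -1.]
shift after turn [-0.034 -0.001  0.003] turn [ 0.  0. -0.]
```

>>> play_rows:
  moves:
    - [[0, 0, 0, -0.02, 0, 0, 85], [0, 0, 0, -0.01, 0, 0, 85], [0, 0, 0, 0, 0, 0, 85]]

```text
time: 4.53
tool_pos: [0.5025, 0.0017, 0.0111]
tcp_rot: [0.078, -3.137, 0.0]
wrist_force: [-4.6, -1.2, 3.9]
width: 0.998
grip_force: 2.8
```

```bash
python3 go.py -56 38 11
```

```text
t 4.5333 jig [-57.7  38.1  11.1] F [-4.6 -1.   3.9] toolz [-0.003 -0.    -1.   ]
shift after turn [-0.017 -0.001  0.001] turn [ 0.    -0.006  0.   ]
```

>>> play_rows:
  moves:
    - [[0, 0, 0, -0.02, 0, 0, 85], [0, 0, 0, -0.01, 0, 0, 85], [0, 0, 0, 0, 0, 0, 85]]

```text
time: 4.78
tool_pos: [0.5024, 0.0019, 0.0103]
tcp_rot: [0.078, -3.131, -0.0]
wrist_force: [-12.5, -0.9, 8.0]
width: 0.993
grip_force: 5.9
```

```bash
python3 go.py -56 38 11; python3 plate.py
```

```text
t 4.7833 jig [-57.7  38.3  10.3] F [-12.5  -0.3   8. ] toolz [-0.009 -0.    -1.   ]
shift after turn [-0.017 -0.003 -0.007] turn [ 0.001 -0.019  0.   ]
plate jig [-14.1  36.4] [118.7 153.8] ang-jig 0.05
```

The plate is against the fence. I'll back off, lift, close the fingers and go to the plate's +y end.

>>> play_rows:
  moves:
    - [[0, 0, 0, 0.15, 0, 0, 85], [0, 0, 0, 0.1, 0, -0.2, 85], [0, 0, 0, 0, 0, -0.4, 85], [0, 0, 0, 0, 0, -0.4, 0], [0, 0, 0, 0, 0, 0, 0]]

```text
time: 5.25
tool_pos: [0.4889, 0.0004, 0.1199]
tcp_rot: [-0.077, 3.124, -0.002]
wrist_force: [2.4, 0.3, 1.1]
width: 0.744
grip_force: 0.0
```

```bash
python3 go.py 0 142 22;python3 plate.py
```

```text
t 5.25 jig [-71.3  37.5 119.9] F [2.4 0.2 1.1] toolz [ 0.017 -0.001 -1.   ]
shift after turn [-0.713  1.045  0.979] turn [-0.003  0.033 -0.001]
plate jig [-20.1  36.8] [130.6 153.6] ang-jig 0.05
```

>>> play_rows:
  moves:
    - [[0, 0, 0, 0, 0.35, 0, 0], [0, 0, 0, -0.2, 0.35, 0, 0], [0, 0, 0, -0.25, 0.35, 0, 0], [0, 0, 0, -0.25, 0, 0, 0], [0, 0, 0, 0, 0, 0, 0]]

```text
time: 5.72
tool_pos: [0.5506, 0.1103, 0.1116]
tcp_rot: [-0.082, 3.135, 0.001]
wrist_force: [0.7, -0.1, -0.0]
width: 0.001
grip_force: 0.0
```

>>> play_rows:
  moves:
    - [[0, 0, 0, 0, 0, 0, 0], [0, 0, 0, 0, 0, 0, 0]]

```text
time: 5.88
tool_pos: [0.545, 0.1076, 0.1102]
tcp_rot: [0.077, -3.139, 0.001]
wrist_force: [0.1, 0.2, -0.3]
width: -0.0
grip_force: 0.0
```

```bash
python3 go.py 0 142 22;python3 plate.py
```

```text
t 5.8833 jig [-10.  141.8 110.2] F [ 0.1  0.2 -0.3] toolz [-0.002 -0.    -1.   ]
shift after turn [-0.1    0.002  0.882] turn [-0.001 -0.004 -0.001]
plate jig [ 0.6 36.7] [ 89.5 155. ] ang-jig -0.1
```

>>> play_rows:
  moves:
    - [[0, 0, 0, -0.1, 0, 0.25, 0], [0, 0, 0, 0, 0, 0.35, 0], [0, 0, 0, 0, 0, 0.2, 0], [0, 0, 0, 0, 0, 0.07, 0], [0, 0, 0, 0, 0, 0, 0]]

```text
time: 6.35
tool_pos: [0.5527, 0.1072, 0.0218]
tcp_rot: [0.075, -3.135, 0.001]
wrist_force: [-0.6, -0.4, 0.9]
width: -0.001
grip_force: 0.0
```

>>> play_rows:
  moves:
    - [[0, 0, 0, 0, -0.08, 0, 0], [0, 0, 0, 0, -0.08, 0, 0], [0, 0, 0, 0, -0.08, 0, 0], [0, 0, 0, 0, -0.08, 0, 0], [0, 0, 0, 0, 0, 0, 0]]

```text
time: 6.77
tool_pos: [0.5586, 0.0748, 0.0257]
tcp_rot: [-0.075, 3.138, -0.001]
wrist_force: [-0.4, -0.2, 0.5]
width: 0.0
grip_force: 0.0
```

```bash
python3 go.py 0 89 22;python3 plate.py pics/t3.png
```

```text
t 6.7667 jig [  2.  108.3  25.7] F [-0.4 -0.1  0.5] toolz [ 0.003 -0.    -1.   ]
shift after turn [ 0.02  -0.193  0.037] turn [-0.001  0.005 -0.003]
plate jig [ 0.3 -7.2] [88.2 86.7] ang-jig 0.58
```

View pics/t3.png

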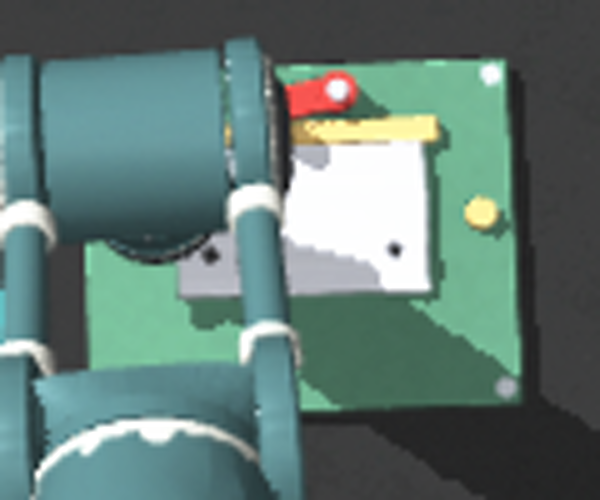

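Crop: the plate is sliding right along the fence. Its end is at about x=435, the pin's left edge at about 465, so roughly 20 mm to go.

>>> play_rows:
  moves:
    - [[0, 0, 0, 0.01, -0.06, 0.02, 0], [0, 0, 0, 0.01, -0.06, 0, 0], [0, 0, 0, 0, -0.04, 0, 0], [0, 0, 0, 0, -0.03, 0, 0], [0, 0, 0, 0, 0, 0, 0]]

```text
time: 7.23
tool_pos: [0.5576, 0.0573, 0.0235]
tcp_rot: [-0.077, 3.138, 0.001]
wrist_force: [0.2, 0.3, 4.6]
width: 0.005
grip_force: 3.1
```

>>> play_rows:
  moves:
    - [[0, 0, 0, 0, -0.015, 0, 0], [0, 0, 0, 0, -0.015, 0, 0], [0, 0, 0, 0, 0, 0, 0]]

```text
time: 7.48
tool_pos: [0.5578, 0.0548, 0.0235]
tcp_rot: [-0.077, 3.138, 0.002]
wrist_force: [-0.8, 3.3, 5.3]
width: 0.002
grip_force: 3.7
```

```bash
python3 go.py 0 84 22;python3 plate.py
```

```text
t 7.4833 jig [ 0.1 88.4 23.5] F [-0.6  3.3  5.3] toolz [ 0.002  0.001 -1.   ]
shift after turn [ 0.001 -0.044  0.015] turn [ 0.002  0.005 -0.001]
plate jig [-0.8  4.6] [ 89.1 149.7] ang-jig 0.16
```

>>> play_rows:
  moves:
    - [[0, 0, 0, 0, -0.02, 0, 0], [0, 0, 0, 0, -0.02, 0, 0], [0, 0, 0, 0, -0.01, 0, 0], [0, 0, 0, 0, 0, 0, 0]]

```text
time: 7.87
tool_pos: [0.558, 0.0499, 0.0235]
tcp_rot: [-0.077, 3.138, 0.002]
wrist_force: [-0.5, 3.3, 5.0]
width: 0.001
grip_force: 3.8
```

```bash
python3 go.py 0 84 22;python3 plate.py
```

```text
t 7.8667 jig [ 0.1 83.5 23.5] F [-0.4  3.3  5. ] toolz [ 0.002  0.001 -1.   ]
shift after turn [0.001 0.005 0.015] turn [ 0.002  0.005 -0.001]
plate jig [-74.1  20.5] [14.  33.1] ang-jig 31.57
```

>>> play_rows:
  moves:
    - [[0, 0, 0, 0, -0.01, 0, 0], [0, 0, 0, 0, -0.01, 0, 0], [0, 0, 0, 0, 0, 0, 0]]

```text
time: 8.17
tool_pos: [0.558, 0.0491, 0.0235]
tcp_rot: [-0.076, 3.138, 0.005]
wrist_force: [0.4, 8.4, 5.5]
width: 0.001
grip_force: 5.6
```

>>> play_rows:
  moves:
    - [[0, 0, 0, 0, -0.01, 0, 0], [0, 0, 0, 0, -0.01, 0, 0], [0, 0, 0, 0, 0, 0, 0]]

```text
time: 8.42
tool_pos: [0.558, 0.0489, 0.0235]
tcp_rot: [-0.074, 3.138, 0.009]
wrist_force: [0.1, 15.1, 5.2]
width: 0.004
grip_force: 9.0
```

```bash
python3 go.py 0 84 22;python3 plate.py
```

```text
t 8.4167 jig [ 0.1 82.5 23.5] F [ 0.8 15.1  5.2] toolz [ 0.002  0.006 -1.   ]
shift after turn [0.001 0.015 0.015] turn [ 0.011  0.005 -0.004]
plate jig [-74.4  17. ] [13.2 32.3] ang-jig 31.57
```

It's against the pin: the force rose from 3 to 15 N. Now I'll back off and re-seat it against the fence with both fingers.

>>> play_rows:
  moves:
    - [[0, 0, 0, 0, 0.06, 0, 0], [0, 0, 0, 0, 0.15, 0, 0], [0, 0, 0, 0, 0, -0.3, 0], [0, 0, 0, 0, 0, -0.4, 0], [0, 0, 0, 0.1, 0, -0.3, 0]]

```text
time: 8.88
tool_pos: [0.5472, 0.0659, 0.124]
tcp_rot: [-0.079, 3.139, -0.001]
wrist_force: [1.7, 0.6, 0.5]
width: -0.0
grip_force: 0.0
```

>>> play_rows:
  moves:
    - [[0, 0, 0, 0.3, -0.3, 0, 0], [0, 0, 0, 0.3, -0.35, 0, 85], [0, 0, 0, 0.3, -0.35, 0, 85], [0, 0, 0, 0.1, 0, 0, 85], [0, 0, 0, 0, 0, 0, 85]]

```text
time: 9.3
tool_pos: [0.4539, -0.0326, 0.1216]
tcp_rot: [0.072, -3.138, -0.0]
wrist_force: [0.3, -0.2, 0.5]
width: 0.566
grip_force: 0.0
```

>>> play_rows:
  moves:
    - [[0, 0, 0, 0, 0, 0, 85], [0, 0, 0, 0, 0, 0, 85]]

```text
time: 9.47
tool_pos: [0.4579, -0.031, 0.1226]
tcp_rot: [-0.078, 3.139, 0.0]
wrist_force: [0.3, 0.2, 0.1]
width: 0.842
grip_force: 0.0
```

```bash
python3 go.py -85 0 11;python3 plate.py pics/t4.png
```

```text
t 9.4667 jig [-103.8    7.7  122.6] F [0.3 0.2 0.1] toolz [ 0.001  0.    -1.   ]
shift after turn [-0.188 -0.077  1.116] turn [0.    0.003 0.   ]
plate jig [-38.2   0. ] [166.3 151. ] ang-jig 1.08
```

View pics/t4.png

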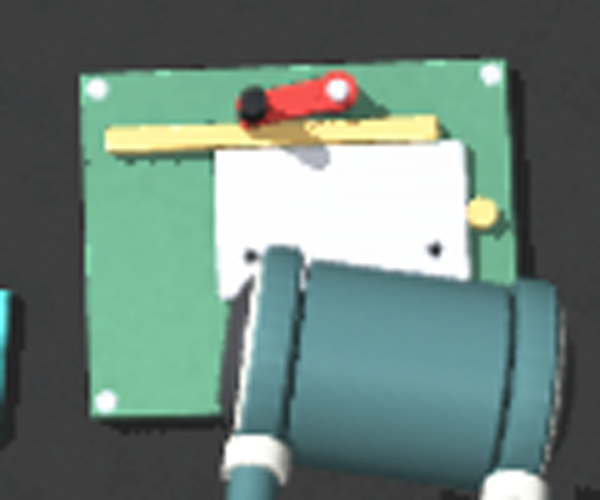

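The crop shows the plate at pin and fence. Now a gentle confirming push in x.

>>> play_rows:
  moves:
    - [[0, 0, 0, 0, -0.08, 0.2, 85], [0, 0, 0, 0, 0, 0.35, 85], [0, 0, 0, 0, 0, 0.35, 85], [0, 0, 0, 0, 0, 0.15, 85], [0, 0, 0, 0, 0, 0.06, 85]]

```text
time: 9.93
tool_pos: [0.4552, -0.0381, 0.0079]
tcp_rot: [0.08, -3.134, -0.002]
wrist_force: [0.1, -0.5, -0.0]
width: 0.994
grip_force: 0.0
```

>>> play_rows:
  moves:
    - [[0, 0, 0, -0.12, 0, 0, 85], [0, 0, 0, -0.12, 0, 0, 85], [0, 0, 0, -0.1, 0, 0, 85], [0, 0, 0, -0.06, 0, 0, 85], [0, 0, 0, 0, 0, 0, 85]]

```text
time: 10.35
tool_pos: [0.5015, -0.0376, 0.0134]
tcp_rot: [-0.078, 3.135, -0.001]
wrist_force: [0.3, 0.5, 0.3]
width: 0.996
grip_force: 0.0
```

```bash
python3 go.py -57.7 0 11
```

```text
t 10.35 jig [-60.6  -1.1  13.4] F [0.4 0.5 0.3] toolz [ 0.005 -0.001 -1.   ]
shift after turn [-0.029  0.011  0.024] turn [-0.002  0.01   0.001]
```

>>> play_rows:
  moves:
    - [[0, 0, 0, -0.02, 0, 0.01, 85], [0, 0, 0, -0.01, 0, 0, 85], [0, 0, 0, 0, 0, 0, 85]]

```text
time: 10.6
tool_pos: [0.5001, -0.0373, 0.0105]
tcp_rot: [0.077, -3.141, -0.0]
wrist_force: [0.3, -0.5, -1.2]
width: 0.995
grip_force: 0.0
```

>>> play_rows:
  moves:
    - [[0, 0, 0, -0.02, 0, 0, 85], [0, 0, 0, 0, 0, 0, 85], [0, 0, 0, 0, 0, 0, 85]]

```text
time: 10.85
tool_pos: [0.5021, -0.0372, 0.0104]
tcp_rot: [0.077, -3.141, -0.0]
wrist_force: [-0.3, -0.3, -0.4]
width: 0.996
grip_force: 0.0
```

```bash
python3 go.py -57.7 0 11
```

```text
t 10.85 jig [-60.1  -0.7  10.4] F [-0.3 -0.3 -0.4] toolz [-0.  0. -1.]
shift after turn [-0.024  0.007 -0.006] turn [ 0.    -0.    -0.001]
```

>>> play_rows:
  moves:
    - [[0, 0, 0, -0.02, 0, 0, 85], [0, 0, 0, -0.01, 0, 0, 85], [0, 0, 0, 0, 0, 0, 85]]

```text
time: 11.1
tool_pos: [0.5044, -0.037, 0.0101]
tcp_rot: [0.078, -3.139, -0.0]
wrist_force: [-2.2, -0.4, 2.0]
width: 0.994
grip_force: 1.6
```

>>> play_rows:
  moves:
    - [[0, 0, 0, -0.02, 0, 0, 85], [0, 0, 0, 0, 0, 0, 85], [0, 0, 0, 0, 0, 0, 85]]

```text
time: 11.35
tool_pos: [0.5043, -0.0368, 0.0096]
tcp_rot: [0.078, -3.135, -0.001]
wrist_force: [-8.2, -0.8, 4.8]
width: 0.997
grip_force: 3.9
```

```bash
python3 go.py -57.7 0 11
```

```text
t 11.35 jig [-57.8  -0.5   9.6] F [-8.2 -0.4  4.8] toolz [-0.006  0.    -1.   ]
shift after turn [-0.001  0.005 -0.014] turn [ 0.001 -0.012  0.001]
```

Same stop (-57.8), so it's flush. I'll retract and go over to the far side of the knob, fingers shut.

>>> play_rows:
  moves:
    - [[0, 0, 0, 0.15, 0, 0, 85], [0, 0, 0, 0.1, 0, -0.2, 85], [0, 0, 0, 0, 0, -0.4, 85], [0, 0, 0, 0, 0, -0.4, 0], [0, 0, 0, 0, 0, -0.3, 0]]

```text
time: 11.77
tool_pos: [0.4835, -0.0383, 0.1433]
tcp_rot: [-0.077, 3.137, -0.001]
wrist_force: [1.0, -0.4, -0.6]
width: 0.741
grip_force: 0.0
```

>>> play_rows:
  moves:
    - [[0, 0, 0, 0, 0.35, 0, 0], [0, 0, 0, 0, 0.35, 0, 0], [0, 0, 0, -0.2, 0, 0, 0], [0, 0, 0, 0, 0, 0, 0], [0, 0, 0, 0, 0, 0, 0]]

```text
time: 12.18
tool_pos: [0.4996, 0.0331, 0.1406]
tcp_rot: [-0.079, 3.139, -0.0]
wrist_force: [0.4, 0.1, 0.3]
width: 0.005
grip_force: 0.0
```

```bash
python3 go.py 95 65 140;python3 plate.py pics/t5.png;python3 - <<'E'
from workcell import vision
from h import *
t=.0494; M=np.array([[np.cos(t),np.sin(t)],[-np.sin(t),np.cos(t)]])
for n in("top","scene"):
    c=vision.read_camera(n); im=c["image"].astype(int)
    q=(w2px(c,[[.612,.012,.07]])[0]).round().astype(int)
    m=np.zeros(im.shape[:2],bool); m[q[1]-14:q[1]+14,q[0]-10:q[0]+10]=1
    m&=im.max(2)<45
    p=np.argwhere(m)
    if n=="scene": p=p[p[:,0]<p[:,0].min()+3]
    mc=p.mean(0)[::-1]; w=px2w(c,[mc],.0795 if n=="scene" else .07)[0,:2]*1000
    print(n,m.sum(),mc.round(1),(M@(w-[562,-33.5])).round(1))
E
```

```text
t 12.1833 jig [-59.   69.6 140.6] F [0.4 0.1 0.3] toolz [ 0.001 -0.    -1.   ]
shift after turn [-1.54  -0.046  0.006] turn [-0.     0.002  0.002]
plate jig [-84.8  -6.5] [21.2 36. ] ang-jig 8.29
top 4 [335.5 182.8] [57.9 50.6]
scene 49 [323.5 214. ] [67.5 48.7]
```

View pics/t5.png

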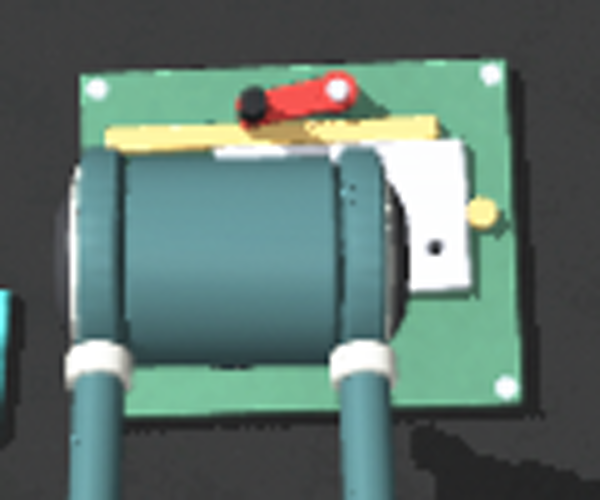

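Crop: knob top at (253,103), which gives jig about (63,50), q≈0.41. That fits the 52 mm radius. The plate still touches fence and pin. Next I'll move to just beyond the knob.

>>> play_rows:
  moves:
    - [[0, 0, 0, -0.38, -0.05, 0, 0], [0, 0, 0, -0.4, -0.05, 0, 0], [0, 0, 0, -0.4, -0.04, 0, 0], [0, 0, 0, -0.38, 0, 0, 0], [0, 0, 0, 0, 0, 0, 0]]

```text
time: 12.75
tool_pos: [0.6612, 0.0252, 0.1391]
tcp_rot: [-0.074, 3.137, -0.0]
wrist_force: [0.9, 0.3, -0.2]
width: -0.0
grip_force: 0.0
```

>>> play_rows:
  moves:
    - [[0, 0, 0, 0, 0, 0, 0], [0, 0, 0, 0, 0, 0, 0]]

```text
time: 12.92
tool_pos: [0.654, 0.0257, 0.1393]
tcp_rot: [0.076, -3.138, -0.0]
wrist_force: [-0.1, -0.2, 0.5]
width: -0.0
grip_force: 0.0
```

```bash
python3 go.py 97 55 58
```

```text
t 12.9167 jig [ 94.8  54.5 139.3] F [-0.1 -0.2  0.5] toolz [-0.003 -0.    -1.   ]
shift after turn [-0.022  0.005  0.813] turn [ 0.    -0.006 -0.002]
```

>>> play_rows:
  moves:
    - [[0, 0, 0, -0.03, 0, 0.3, 0], [0, 0, 0, 0, 0, 0.3, 0], [0, 0, 0, 0, 0, 0.2, 0], [0, 0, 0, 0, 0, 0, 0]]

```text
time: 13.25
tool_pos: [0.652, 0.0263, 0.0551]
tcp_rot: [0.076, -3.13, -0.0]
wrist_force: [-1.2, -0.4, -1.6]
width: -0.001
grip_force: 0.0
```

>>> play_rows:
  moves:
    - [[0, 0, 0, 0.06, 0, 0, 0], [0, 0, 0, 0.06, 0, 0, 0], [0, 0, 0, 0.05, 0, 0, 0], [0, 0, 0, 0.05, -0.02, 0, 0], [0, 0, 0, 0, 0, 0, 0]]

```text
time: 13.67
tool_pos: [0.6365, 0.0233, 0.0623]
tcp_rot: [-0.077, 3.138, -0.0]
wrist_force: [0.1, -0.2, 0.4]
width: -0.002
grip_force: 0.0
```

```bash
python3 go.py 58 45 58; python3 plate.py
```

```text
t 13.6667 jig [77.3 53.  62.3] F [ 0.1 -0.2  0.4] toolz [ 0.003 -0.    -1.   ]
shift after turn [ 0.193 -0.08   0.043] turn [-0.001  0.005 -0.   ]
plate jig [-30.4  63.8] [ 30.4 127.8] ang-jig 8.77
```

>>> play_rows:
  moves:
    - [[0, 0, 0, 0.06, -0.03, 0.02, 0], [0, 0, 0, 0.06, -0.03, 0, 0], [0, 0, 0, 0.05, -0.03, 0, 0], [0, 0, 0, 0, 0, 0, 0], [0, 0, 0, 0, 0, 0, 0]]

```text
time: 14.13
tool_pos: [0.6189, 0.0133, 0.058]
tcp_rot: [0.076, -3.139, 0.0]
wrist_force: [0.8, 0.0, 0.5]
width: 0.002
grip_force: 0.0
```

```bash
python3 go.py 58 45 58; python3 - <<'E'
from workcell import vision
import cv2
c=vision.read_camera("scene")["image"][150:270,200:380]
cv2.imwrite("pics/s6.png",cv2.resize(c,None,fx=4,fy=4,interpolation=cv2.INTER_CUBIC)[:,:,::-1])
E
```

```text
t 14.1333 jig [59.1 43.9 58. ] F [ 0.8 -0.   0.5] toolz [-0.002 -0.    -1.   ]
shift after turn [ 0.011  0.011 -0.   ] turn [-0.    -0.003 -0.001]
```

View pics/s6.png

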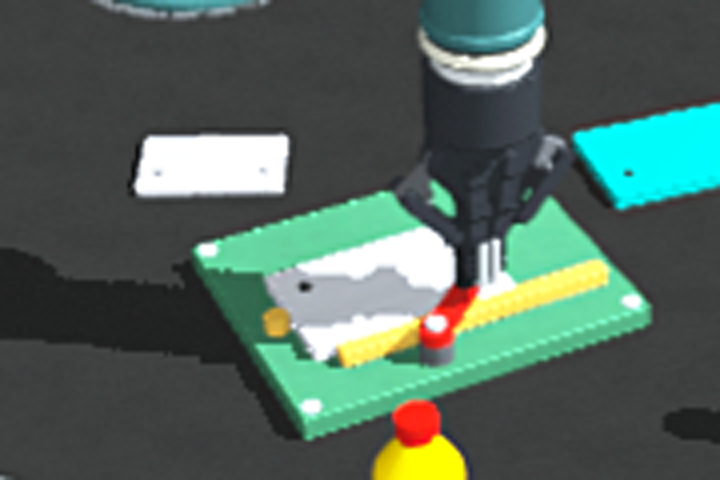

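Scene crop: the keeper has swung toward the robot, the knob (465,258) is just beside the fingers (490,262), and the plate is still home. Now I'll go round to the +y side of the knob and push −y.

>>> play_rows:
  moves:
    - [[0, 0, 0, -0.06, 0.06, 0, 0], [0, 0, 0, 0, 0.15, 0, 0], [0, 0, 0, 0.12, 0.02, 0, 0], [0, 0, 0, 0.24, 0, 0, 0], [0, 0, 0, 0, 0, 0, 0]]

```text
time: 14.6
tool_pos: [0.5843, 0.0368, 0.0568]
tcp_rot: [0.079, -3.134, -0.001]
wrist_force: [-0.7, 0.0, -0.4]
width: -0.003
grip_force: 0.0
```

>>> play_rows:
  moves:
    - [[0, 0, 0, 0, 0, 0, 0], [0, 0, 0, 0, 0, 0, 0]]

```text
time: 14.77
tool_pos: [0.5895, 0.0361, 0.0585]
tcp_rot: [-0.078, 3.14, 0.0]
wrist_force: [0.4, -0.5, -1.3]
width: -0.0
grip_force: 0.0
```

```bash
python3 go.py 29 17 58
```

```text
t 14.7667 jig [30.9 68.1 58.5] F [ 0.4 -0.5 -1.3] toolz [ 0.001  0.    -1.   ]
shift after turn [ 0.019 -0.511  0.005] turn [0.    0.002 0.001]
```

>>> play_rows:
  moves:
    - [[0, 0, 0, 0.01, -0.06, 0, 0], [0, 0, 0, 0, -0.07, 0, 0], [0, 0, 0, 0, -0.07, 0, 0], [0, 0, 0, 0, -0.07, 0, 0], [0, 0, 0, 0, 0, 0, 0]]

```text
time: 15.18
tool_pos: [0.5892, 0.0075, 0.0581]
tcp_rot: [0.076, -3.14, -0.0]
wrist_force: [-0.6, 0.5, -1.3]
width: 0.0
grip_force: 0.5
```

>>> play_rows:
  moves:
    - [[0, 0, 0, 0.01, -0.05, 0, 0], [0, 0, 0, 0, -0.05, 0, 0], [0, 0, 0, 0, -0.05, 0, 0], [0, 0, 0, 0, -0.02, 0, 0], [0, 0, 0, 0, 0, 0, 0]]

```text
time: 15.6
tool_pos: [0.5892, -0.0083, 0.0585]
tcp_rot: [-0.075, 3.14, 0.003]
wrist_force: [-0.2, 5.2, -0.2]
width: -0.001
grip_force: 2.8
```

```bash
python3 go.py 29 17 58
```

```text
t 15.6 jig [28.5 23.8 58.5] F [ 0.1  5.2 -0.2] toolz [ 0.     0.002 -1.   ]
shift after turn [-0.005 -0.068  0.005] turn [ 0.004  0.001 -0.004]
```

>>> play_rows:
  moves:
    - [[0, 0, 0, 0.01, -0.03, 0, 0], [0, 0, 0, 0, -0.02, 0, 0], [0, 0, 0, 0, -0.01, 0, 0], [0, 0, 0, 0, 0, 0, 0]]

```text
time: 15.93
tool_pos: [0.5893, -0.0093, 0.0586]
tcp_rot: [-0.072, 3.139, 0.015]
wrist_force: [2.6, 22.8, -1.7]
width: -0.001
grip_force: 11.3
```

```bash
python3 go.py 29 17 58
```

```text
t 15.9333 jig [28.4 22.9 58.6] F [ 3.7 22.6 -1.7] toolz [ 0.002  0.01  -1.   ]
shift after turn [-0.006 -0.059  0.006] turn [ 0.019  0.005 -0.007]
```

Hard stop at 23 N. I'll back off, lift away and check.

>>> play_rows:
  moves:
    - [[0, 0, 0, 0, 0.06, 0, 0], [0, 0, 0, 0, 0.15, 0, 0], [0, 0, 0, 0, 0.2, -0.2, 0], [0, 0, 0, 0, 0.3, -0.4, 0], [0, 0, 0, 0, 0.35, -0.3, 0]]

```text
time: 16.35
tool_pos: [0.5839, 0.0817, 0.1398]
tcp_rot: [-0.074, 3.14, -0.002]
wrist_force: [2.0, 0.3, 1.1]
width: 0.001
grip_force: 0.0
```

>>> play_rows:
  moves:
    - [[0, 0, 0, 0, 0.38, 0, 0], [0, 0, 0, 0.1, 0.38, 0, 0], [0, 0, 0, 0.1, 0.38, 0, 0], [0, 0, 0, 0.1, 0.38, 0, 0], [0, 0, 0, 0, 0, 0, 0]]

```text
time: 16.77
tool_pos: [0.5449, 0.2385, 0.1396]
tcp_rot: [-0.085, 3.139, 0.005]
wrist_force: [0.5, -0.2, -0.3]
width: 0.001
grip_force: 0.0
```

>>> play_rows:
  moves:
    - [[0, 0, 0, 0, 0, 0, 0], [0, 0, 0, 0, 0, 0, 0]]

```text
time: 16.93
tool_pos: [0.5467, 0.2325, 0.1391]
tcp_rot: [-0.079, 3.139, -0.001]
wrist_force: [0.0, -1.2, -0.2]
width: 0.002
grip_force: 0.0
```

```bash
python3 go.py; python3 plate.py pics/t7.png; python3 - <<'E'
from workcell import vision
from h import *
c=vision.read_camera("top"); hsv=cv2.cvtColor(c["image"],cv2.COLOR_RGB2HSV)
# predicted pixel (in crop scale) of knob top, plate corners, registered
J=lambda x,y,z:[.562+(x*.99878-y*.04938)/1e3,-.0335+(x*.04938+y*.99878)/1e3,z/1e3]
P=w2px(c,[J(23,0,79.5),J(75,0,41.5)]+[J(a*45,b*75,30) for a in(1,-1) for b in(1,-1)])
print(((P-[285,160])*5).round(0).tolist())
E
```

```text
t 16.9333 jig [ -2.2 266.5 139.1] F [-0.  -1.2 -0.2] toolz [ 0.001 -0.001 -1.   ]
plate jig [0.4 0.4] [ 89.3 150.6] ang-jig -0.1
[[342.0, 168.0], [335.0, 89.0], [212.0, 146.0], [461.0, 137.0], [217.0, 295.0], [468.0, 286.0]]
```

View pics/t7.png

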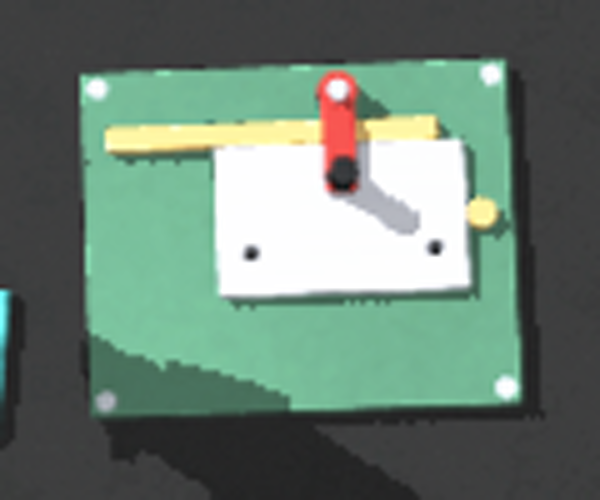

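The crop shows the plate home at fence and pin, measured (0.4, 0.4) mm and -0.1°. The keeper is square across it, with the knob at (342,173) against a predicted (342,168). Handing in.

```bash
python3 -c "
from workcell import bot
print(bot.finish_job())"
```

```text
the job is handed in; nothing more can be done
None
```

The job is handed in: the plate measured within 0.5 mm and 0.1° of home against fence and pin, and the keeper is swung to its hard stop, square across the plate. It took about 17 s, and I touched nothing else on the bench.

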